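# Slide the drip tray home under the drain rack

## Task

The rinsed test tile lying on the bench is to drain. First slide the drip tray by its handle home under the low drain rack, gently and without rubbing the underside of the slats, until you feel the spring catch hidden at the back take it; it must hold the tray, but do not ram the tray on against the plunger and solid stop behind the catch. Then lay the tile flat on the free part of the slats above the tray, without dropping it, and leave the other things where they are.

Things in the scene. Friction and masses are not known exactly. Their poses are not given: they have to be found in the camera images.
- rack: low wooden drain rack, fixed on the bench: 195 deep, 174 wide, 53 mm high. Origin on the bench top; x points INTO the rack (the tray slides that way on the bench itself), z up. Mouth at x = -45 mm, rear at +150. Runners leave a channel 135 mm wide (y = +-67.5); 30 mm long flared lead-ins before the mouth widen it to 160. Deck underside 41 mm above the bench over all the depth
- deck: the top of the rack: five slats 17 mm wide with 7 mm gaps, running along y, then a solid rear board, all 174 mm wide. Same origin and axes as the rack; top surface at z = 53 mm. The slats reach from x = -45 to +67 mm, y = -87 to +87 mm; the rear board is behind them
- slats (a point): the middle of the slatted part of the rack, on its top surface
- tray: open metal drip tray, 140 long, 130 wide, 32 mm high (9 mm below the deck's underside), about 0.35 kg, standing on the bench before the mouth. Origin: centre of its underside, z up, x towards its nose, to lie along the rack's x and at y = 0. Home, its origin is between x = -32 and +16 mm of the rack, wherever the hidden stop bar is clamped; its front and handle stay outside
- handle (a point): the middle of the tray's handle: a round bar 10 mm thick, 80 mm long along the tray's y, 42 mm in front of the tray's front face (open space 37 mm between), 25 mm above the bench
- nose (a point): centre of the round bulb (12 mm, on a 5 mm neck) 24 mm behind the tray's rear, 16 mm up. It goes between two spring rollers on the hidden stop bar, whose axes lie anywhere from x = 54 to 102 mm of the rack, y = 0. First resistance comes 8 mm before the axes, takes 6 to 10 N, then the nose snaps through and is held 8 mm past them: push 17 to 20 mm on from the first resistance
- plunger (a joint): travel in m of the spring plunger behind the catch rollers, on the hidden stop bar: 0 free, about 0.005 when the catch holds the tray, 0.011 driven solid, which would bend it; it gives softly, 1 to 5 N, for 5 to 6 mm beyond the held position, then the stop is hard
- tile: the test tile to be laid on the rack, 70 x 40 x 8 mm, 40 g, lying flat on the bench to the right of the vice. Origin at the centre of its underside, x along its 70 mm
- dry_tile: another test tile of the same size that lies already on one side of the slats; not to be moved. Origin at the centre of its underside, x along its 70 mm
- cutter: a round clay cutter, 62 mm across, 30 mm high, on the solid rear board of the rack; not to be moved
- rib: a wooden potter's rib, flat, 64 x 103 x 8 mm, with a curved outline, lying on the bench to the right of the vice; not to be moved
- water_pot: a water pot, 72 mm across, 62 mm high, standing on the bench to the right of the vice; not to be moved

How it is judged:
On the way, in this order (a step that is already met when the one before it is completed fails the run):
1. the tray is home under the rack, its nose through the catch and the plunger pressed (value of joint plunger above 0.002 m and x of tray in the frame of rack above -0.04 m), for 0.3 s.
2. the tile is lying on the slats (z of tile in the frame of deck below 0.057 m and contact force between tile and deck above 0.1 N and horizontal distance between tile and slats below 0.08 m), for 0.2 s.
At the end, for the whole second after the job is handed in: The tray stands flat, at rest, home under the rack and held by the catch with nobody touching it (spring plunger still pressed by more than 2 mm); the tile lies flat (within 0.06 rad) and still on the slats, its centre on the slatted part (all of step 1 and x of tray in the frame of rack below 0.026 m and angle between tray's own z axis and vertical below 0.03 rad and linear speed of each of tray, tile below 0.01 m/s and z of tile in the frame of deck between 0.049 and 0.057 m and x of tile in the frame of deck between -0.035 and 0.055 m and y of tile in the frame of deck between -0.08 and 0.08 m and angle between tile's own z axis and vertical below 0.06 rad).
It fails at once if the tray is rammed: it presses on the rack, its runners or its catch with more than 16 N, or drives the plunger behind the catch solid (over 10.5 mm) (contact force between tray and rack above 16 N or value of joint plunger above 0.0105 m).
It fails at once if the tray rubs the underside of the deck (contact force between tray and deck above 1 N).
It fails at once if the robot bumps the rack with more than 15 N (contact force between the arm and rack above 15 N).
It fails at once if the tile is dropped (contact force between the fingers and tile below 0.05 N and linear speed of tile above 0.5 m/s).
It fails at once if another thing is moved by more than 15 mm (distance of any of dry_tile, cutter, rib, water_pot from where it was at the start of the episode above 0.015 m).
It also fails if it takes over 72 s, if anything falls off the work surface, if the arm or the gripper's body presses on something with over 40 N, if the wrist force passes 120 N, or if a joint passes its speed limit or range.

## Robot

A 6-joint arm with a two-finger parallel gripper is mounted at the origin on a cart in front of the work surface, level with it; the furniture and walls round the work are solid. World frame = base frame: x ahead of the robot, y to its left, z up, the work surface at z = 0. Lengths are in m, angles in rad, forces in N, time in s.
With the tool pointing down it reaches from about 0.3 to 0.775 m from the base axis. Payload 14.6 kg.
Tool frame: the origin (TCP) lies at the very end of the fingers, on their centre line; the grasp point (between the pads) lies behind it (robot.grasp_offset is the z of the grasp point in the tool frame, in m); z points along the fingers, y is the line along which they close (so a half turn about z gives the same grasp; the last joint's range is limited). The gripper opens to 94 mm and grips with 3 to 60 N. Pads are 16 mm wide; open, the fingers measure 119 mm over their backs; the gripper's body (75 mm by 177 mm) begins 78 mm behind the grasp point.
Start: joints at [1.04, 0.3, 1.521, -0, 1.321, -0.067], TCP at [0.246, 0.492, 0.177] pointing down, gripper open.
Joint ranges: [-3.03, 3.03], [-0.79, 2.21], [0.23, 2.52], [-1.04, 4.18], [0, 3.07], [-2.55, 2.55]. Speed limits (rad/s): [2.22, 2.22, 2.57, 3.14, 3.14, 3.14].

## Interface

Orientations are given as a unit quaternion [w, x, y, z].
In Python, from station import robot, vision, order gives the robot as it stands.
- The arm moves only by the shell command python3 -m inch 'ROWS' [FORCE]. ROWS is JSON, a list of rows, each a list of 7 numbers: the finger opening in cm, from 0 to 9.4, then the shift along the world's x, y, z in cm, then the turn, a rotation vector about the world's x, y, z in rad. In form: [[gripper, x, y, z, rx, ry, rz], ...]. A call has 1 to 20 rows; each row is the pose to reach, as a shift and turn from the pose commanded when the call began; what a row does not reach only later rows make up. A row lasts 1/12 s, in which the tool goes at most 41.7 mm and 7.16 degrees, less where a joint would pass 70% of its speed; a pose out of reach is approached as far as the arm can. A call with a gripper value outside its range is refused whole. The fingers move at their own pace and stop on an object; FORCE is the grip in N (left out, the last holds). Time passes only in rows, so rows that repeat a pose let the fingers close. It gives the time, the measured TCP pose, the force, the opening and the grip force at its end, in the units of the state.
- robot.get_state(): the state, without advancing time (a new reading comes with each control period).
- vision.get_image(name): name is "scene" or "top" or "wrist"; returns a dict with "pixels" (480x640x3 uint8, red, green, blue), "depth" (480x640 float32, m along the optical axis (not along the pixel's ray), 0 where there is no reading), "fx", "fy", "cx", "cy" (pixels), "k1" (the pictures are not rectified: a ray, as slopes to the right and down, at radius r is drawn at 1 + k1 r^2 times it, then the intrinsics apply), "rvec" (rotation vector, rad) and "tvec" (3), from world to camera coordinates, as OpenCV has them. Camera axes: x right, y down, z forward; pixel columns grow to the right and rows downward; lengths in m; the calibration is good to about 2 mm. A picture is of the moment at which its call begins.
- order.hand_in(): hands the job in; it is judged then, once.
The state is a dict: "time": time; "joint_pos": joint angles; "joint_vel": joint speeds; "effort": joint torques, N m; "tcp_pos": TCP position; "ee_rot": TCP orientation; "contact_force": force on the tool from outside, world axes, zero at the start; "wrist_torque": the same for the moment, N m; "gripper_width": opening from 0.0 (shut) to 1.0 (fully open); "grasp_force": force on a finger pad.
Only numpy, scipy, OpenCV 4.12 (cv2) and the standard library are available. Lean on these libraries where they do the work, as an engineer would, in place of code of your own. Each camera call takes 0.05 s, during which the arm holds its last target. There are 200 camera calls.

## Working session

There is one attempt and no reset: what is moved stays moved. The work goes in short steps, Python scripts to look and compute and a shell command to move; the robot and the scene stay as the last step left them, time stands still between calls to the robot, and variables do not carry over. Pictures are saved under pics/ and viewed, at most 10 in all, crops included, and the job is handed in when it is done.

```bash
mkdir -p pics; ls; cat > h.py <<'E'
import numpy as np, cv2
from station import robot, vision, order
def grab(n,f=None):
    im=vision.get_image(n)
    if f: cv2.imwrite('pics/'+f,im['pixels'][:,:,::-1])
    np.savez('/tmp/%s.npz'%n,**im)
    return im
def load(n): return np.load('/tmp/%s.npz'%n)
def pts(im):
    "world xyz for every pixel from depth"
    h,w=im['depth'].shape
    u,v=np.meshgrid(np.arange(w),np.arange(h))
    K=np.array([[im['fx'],0,im['cx']],[0,im['fy'],im['cy']],[0,0,1]],float)
    d=np.array([im['k1'],0,0,0],float)
    p=cv2.undistortPoints(np.stack([u,v],-1).reshape(-1,1,2).astype(np.float64),K,d).reshape(h,w,2)
    z=im['depth'][...,None]
    c=np.concatenate([p*z,z],-1)
    R=cv2.Rodrigues(np.array(im['rvec'],float))[0]
    P=(c-np.array(im['tvec']).reshape(3))@R
    P[im['depth']<=0]=np.nan
    return P
E
python3 - <<'E'
from h import *
a=grab('top','top1.png');b=grab('scene','scene1.png')
s=robot.get_state();print(s['time'],s['tcp_pos'],s['ee_rot'],s['contact_force'],robot.grasp_offset)
print(a['tvec'],a['rvec'],a['k1'],a['fx'])
E
```

```text
pics
0.1 [0.24590532 0.49166412 0.17634731] [-1.49448297e-04  2.29827092e-01  9.73231336e-01 -5.02099967e-04] [-0.26318212  0.21934597 -0.16816521] -0.0188
[0.13400251 0.52214385 1.20503935] [ 2.13022666 -2.18860091  0.13351179] -0.0813776510856511 490.6841739685722
```

View pics/top1.png

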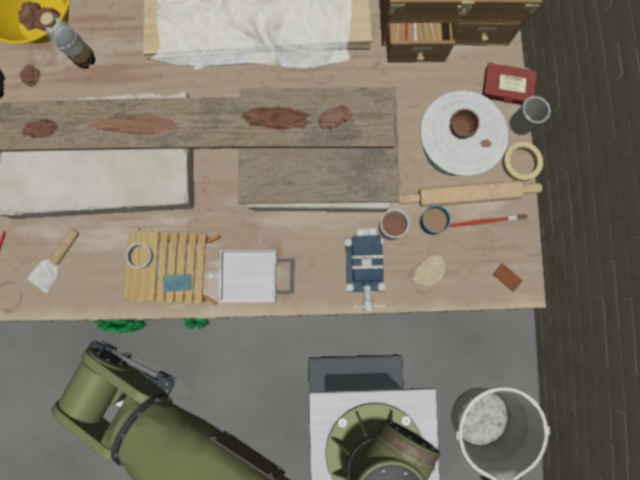

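View pics/scene1.png

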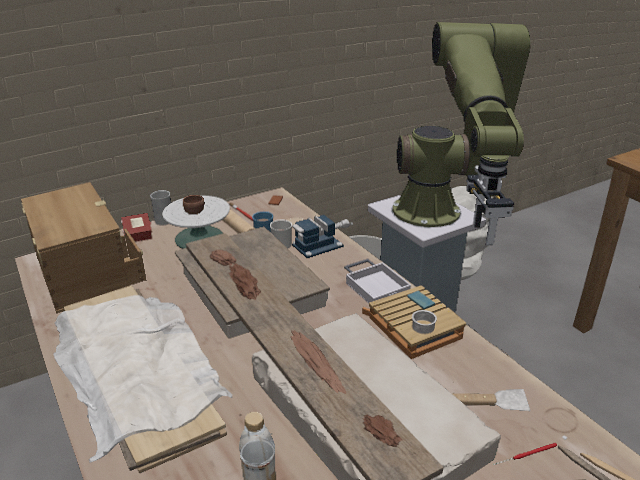

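The top view shows the rack around (165,268), the tray at (248,276) with its handle at (287,275), the dry tile (teal) at (178,283), the cutter at (139,256), the tile (red-brown) at (508,277) and the rib at (430,270). Next I turn these into positions.

```bash
python3 - <<'E'
from h import *
im=load('top');P=pts(im)
for n,(u,v) in dict(tray=(248,276),tile=(508,277),rib=(430,270),dry=(178,283),cut=(139,247),rearboard=(133,280),bench=(330,290)).items(): print(n,P[v,u].round(4))
X,Y,Z=P[...,0],P[...,1],P[...,2]
u,v=np.meshgrid(np.arange(640),np.arange(480))
def rect(m,name):
    n,l,st,_=cv2.connectedComponentsWithStats(m.astype(np.uint8))
    k=1+np.argmax(st[1:,4]); m=l==k
    r=cv2.minAreaRect((P[m][:,:2]*1000).astype(np.float32))
    print(name,m.sum(),[np.round(q,1) for q in r],'z',np.nanmedian(Z[m]).round(4)); print(cv2.boxPoints(r).round(0).tolist())
box=lambda a,b,c,d:(u>a)&(u<b)&(v>c)&(v<d)
rect(box(110,216,222,312)&(Z>.035)&(Z<.07),'rack')
rect(box(212,281,240,312)&(Z>.018)&(Z<.05),'tray rim')
rect(box(276,300,240,312)&(Z>.012)&(Z<.05),'handle')
px=im['pixels'].astype(int)
hsv=cv2.cvtColor(im['pixels'],cv2.COLOR_RGB2HSV).astype(int)
print(hsv[277,508],hsv[300,508],hsv[283,178])
rect(box(485,530,255,300)&(hsv[...,2]<150)&(Z<.02),'tile')
rect(box(155,200,268,300)&(hsv[...,0]>80)&(hsv[...,0]<115),'dry')
rect(box(405,455,245,295)&(Z>.004),'rib')
for n in('top','scene'):
  c=load(n)['pixels'];
  c=(c[210:320,110:310] if n=='top' else c[240:370,320:490]);cv2.imwrite(f'pics/c_{n}.png',cv2.resize(c[:,:,::-1],None,fx=4,fy=4,interpolation=cv2.INTER_CUBIC))
E
```

```text
tray [0.449  0.3102 0.0021]
tile [ 0.4269 -0.3573  0.0129]
rib [ 0.4512 -0.1566  0.0082]
dry [0.4325 0.4739 0.0627]
cut [0.5252 0.5766 0.0527]
rearboard [0.4428 0.589  0.0568]
bench [0.4077 0.101  0.0022]
rack 4421 [array([475.5, 511.3]), array([197.4, 173.7]), np.float64(86.6)] z 0.0538
[[383.0, 418.0], [556.0, 408.0], [568.0, 605.0], [395.0, 615.0]]
tray rim 446 [array([449.2, 310.9]), array([171.2, 128.3]), np.float64(88.6)] z 0.0321
[[383.0, 227.0], [511.0, 224.0], [515.0, 395.0], [387.0, 398.0]]
handle 217 [array([447.9, 213.1]), array([40.7, 86. ]), np.float64(88.9)] z 0.0297
[[404.0, 194.0], [490.0, 192.0], [491.0, 233.0], [405.0, 234.0]]
[ 11 147 130] [ 16  60 165] [ 96  93 134]
tile 469 [array([ 426.8, -359.4]), array([75. , 43.8]), np.float64(47.8)] z 0.0081
[[385.0, -372.0], [418.0, -402.0], [468.0, -346.0], [436.0, -317.0]]
dry 398 [array([434. , 476.4]), array([36.8, 66.5]), np.float64(0.5)] z 0.062
[[415.0, 510.0], [416.0, 443.0], [453.0, 443.0], [452.0, 510.0]]
rib 679 [array([ 452.9, -156.3]), array([79.4, 79.2]), np.float64(83.9)] z 0.0088
[[409.0, -192.0], [488.0, -200.0], [497.0, -121.0], [418.0, -113.0]]
```

View pics/c_top.png

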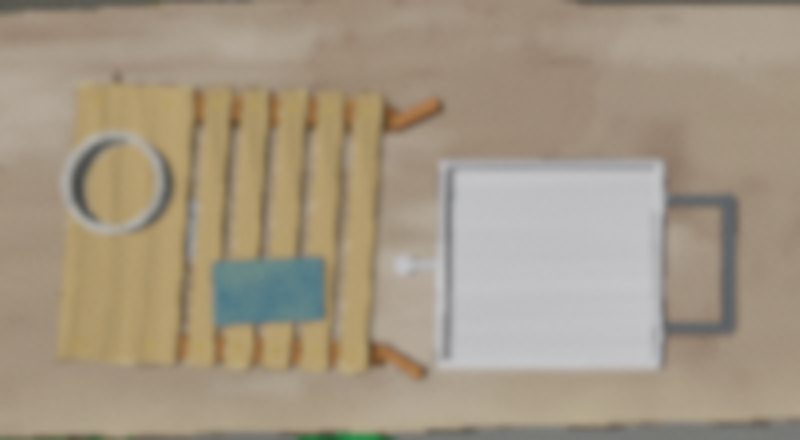

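The crop shows the rack mouth with its flared lead-ins, the nose pointing into it, and the tray turned about 2° and offset about 14 mm from the rack axis. I'll move over the handle and look from there.

```bash
python3 -m inch '[[6,10,-14.5,1,0,0,0.2],[6,20,-29.5,1,0,0,0.44],[6,20,-29.5,1,0,0,0.44],[6,20,-29.5,1,0,0,0.44],[6,20,-29.5,1,0,0,0.44],[6,20,-29.5,1,0,0,0.44],[6,20,-29.5,1,0,0,0.44],[6,20,-29.5,1,0,0,0.44],[6,20,-29.5,1,0,0,0.44],[6,20,-29.5,1,0,0,0.44],[6,20,-29.5,1,0,0,0.44],[6,20,-29.5,1,0,0,0.44],[6,20,-29.5,1,0,0,0.44],[6,20,-29.5,1,0,0,0.44]]' 20
python3 - <<'E'
from h import *
a=grab('wrist','w1.png');grab('top')
P=pts(a);print(P[240,320],P[100,320],P[400,320],P[240,60],P[240,600])
E
```

```text
time: 1.27
tcp_pos: [0.4455, 0.1979, 0.1868]
ee_rot: [-0.0, 0.011, 1.0, 0.0]
contact_force: [-0.3, 0.2, 1.3]
gripper_width: 0.642
grasp_force: 0.0
[0.47656509 0.19505778 0.029871  ] [ 0.2849671   0.19411375 -0.71936711] [0.62295719 0.19187391 0.08008614] [ 0.4541335  -0.02338683  0.09350536] [0.47641486 0.46398399 0.05295388]
```

View pics/w1.png

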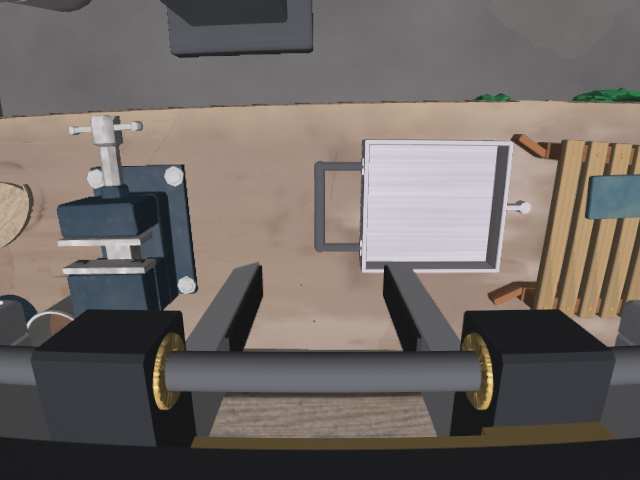

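The wrist view shows the handle bar at (320,207), the tray spanning columns 362–512, the nose bulb at (526,208) and the mouth edge at about (555,230). I'll measure all of these.

```bash
python3 - <<'E'
from h import *
im=load('wrist');P=pts(im)*1000;Z=P[...,2]
u,v=np.meshgrid(np.arange(640),np.arange(480))
box=lambda a,b,c,d:(u>a)&(u<b)&(v>c)&(v<d)
def rect(m,name):
    n,l,st,_=cv2.connectedComponentsWithStats(m.astype(np.uint8));m=l==1+np.argmax(st[1:,4])
    r=cv2.minAreaRect(P[m][:,:2].astype(np.float32));print(name,m.sum(),r,'z',np.percentile(Z[m],[5,50,95]).round(1))
    print(cv2.boxPoints(r).round(1).tolist())
rect(box(310,327,155,260)&(Z>22)&(Z<36),'bar')
rect(box(355,518,130,272)&(Z>26)&(Z<40),'rim')
rect(box(517,535,200,216)&(Z>10),'nose')
# slat 1: front edge
m=box(530,580,140,318)&(Z>46)&(Z<60)
n,l,st,_=cv2.connectedComponentsWithStats(m.astype(np.uint8))
for k in range(1,n):
    if st[k,4]>300: rect(l==k,'slat%d'%k)
print('bench',np.nanmedian(Z[box(330,355,280,300)]))
E
```

```text
bar 977 ((444.7560729980469, 195.75949096679688), (11.737025260925293, 89.50968933105469), 88.83506774902344) z [27.1 30.2 31.9]
[[399.8999938964844, 190.8000030517578], [489.3999938964844, 189.0], [489.6000061035156, 200.6999969482422], [400.1000061035156, 202.5]]
rim 2656 ((446.6011962890625, 303.5273742675781), (147.67425537109375, 128.84780883789062), 88.7302017211914) z [27.6 33.1 34.6]
[[380.6000061035156, 231.10000610351562], [509.3999938964844, 228.3000030517578], [512.5999755859375, 375.8999938964844], [383.79998779296875, 378.79998779296875]]
nose 142 ((449.3836364746094, 399.6781921386719), (11.645792007446289, 12.738874435424805), 7.178628921508789) z [18.3 22.9 24.1]
[[442.79998779296875, 405.29998779296875], [444.3999938964844, 392.6000061035156], [456.0, 394.1000061035156], [454.3999938964844, 406.70001220703125]]
slat1 5104 ((470.07073974609375, 436.57666015625), (49.99843978881836, 172.30316162109375), 86.65193939208984) z [47.3 53.5 55. ]
[[382.6000061035156, 416.70001220703125], [554.5999755859375, 406.6000061035156], [557.5, 456.5], [385.5, 466.6000061035156]]
bench -0.32770297922936154
```

Both views agree: the tray is yawed 88.7° with its handle at (445,196), and the rack is yawed 86.65° with its mouth centre at (468.6,411.7). I'll lower and grip the bar.

```bash
python3 -m inch '[[3.4,-0.1,-0.2,-4,0,0,0],[3.4,-0.1,-0.2,-8,0,0,0],[3.4,-0.1,-0.2,-11,0,0,0],[3.4,-0.1,-0.2,-12,0,0,0],[3.4,-0.1,-0.2,-12,0,0,0],[3.4,-0.1,-0.2,-14,0,0,0],[3.4,-0.1,-0.2,-16,0,0,0],[3.4,-0.1,-0.2,-17.5,0,0,0],[3.4,-0.1,-0.2,-18,0,0,0],[3.4,-0.1,-0.2,-18,0,0,0],[0.6,-0.1,-0.2,-18,0,0,0],[0.6,-0.1,-0.2,-18,0,0,0],[0.6,-0.1,-0.2,-18,0,0,0],[0.6,-0.1,-0.2,-18,0,0,0],[0.6,-0.1,-0.2,-18,0,0,0],[0.6,-0.1,-0.2,-18,0,0,0]]' 25
```

```text
time: 2.7
tcp_pos: [0.4452, 0.1949, 0.0072]
ee_rot: [0.0, 0.012, 1.0, 0.0]
contact_force: [0.1, 0.7, -0.4]
gripper_width: 0.064
grasp_force: 0.0
```

The opening is 6 mm with no grip force, although the bar is 10 mm thick, so I'll look.

```bash
python3 - <<'E'
from h import *
grab('wrist','w2.png')
s=robot.get_state();print(s['time'],s['tcp_pos'],s['gripper_width'],s['grasp_force'],s['contact_force'])
E
```

```text
2.75 [0.44509379 0.19490247 0.00701576] 0.06353558407923363 0.0 [-0.42446395 -0.04867121 -0.90152211]
```

View pics/w2.png

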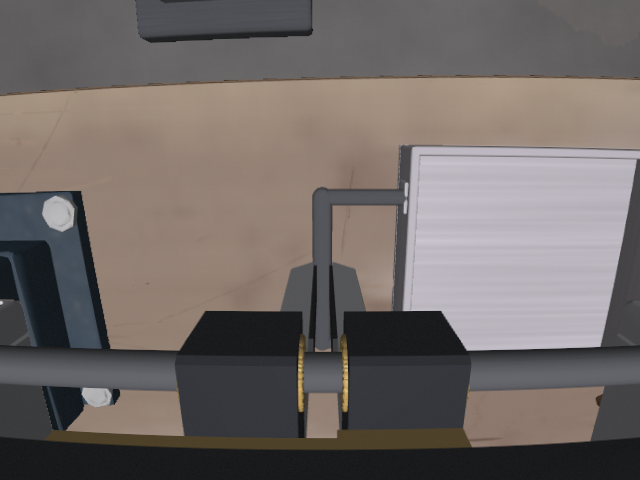

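The bar sits between the fingers at (322,270), so they have simply stopped at the 6 mm setpoint. I'll close fully.

```bash
python3 -m inch '[[0,0,0,0,0,0,0],[0,0,0,0,0,0,0],[0,0,0,0,0,0,0],[0,0,0,0,0,0,0]]' 25
```

```text
time: 3.08
tcp_pos: [0.445, 0.1949, 0.0068]
ee_rot: [-0.0, 0.012, 1.0, -0.0]
contact_force: [-0.1, -0.1, 0.5]
gripper_width: 0.003
grasp_force: 0.0
```

```bash
python3 - <<'E'
from h import *
a=grab('wrist');t=grab('top');P=pts(a)*1000
for v in range(190,350,12): print(v,[P[v,u].round(0).tolist() for u in (296,322,348)])
c=np.hstack([cv2.resize(a['pixels'][150:350,240:420],(500,556),interpolation=3),cv2.resize(t['pixels'][225:325,255:309],(300,556),interpolation=3)])
cv2.imwrite('pics/c3.png',c[:,:,::-1])
E
```

```text
190 [[404.0, 181.0, 0.0], [400.0, 196.0, 30.0], [401.0, 209.0, 27.0]]
202 [[411.0, 181.0, -1.0], [406.0, 196.0, 32.0], [407.0, 209.0, 30.0]]
214 [[419.0, 181.0, -2.0], [412.0, 196.0, 31.0], [418.0, 210.0, 4.0]]
226 [[425.0, 181.0, -1.0], [418.0, 196.0, 32.0], [426.0, 211.0, -0.0]]
238 [[432.0, 180.0, 1.0], [424.0, 196.0, 31.0], [433.0, 210.0, 1.0]]
250 [[440.0, 180.0, 1.0], [431.0, 196.0, 30.0], [440.0, 210.0, 0.0]]
262 [[447.0, 180.0, -0.0], [437.0, 195.0, 30.0], [448.0, 210.0, 0.0]]
274 [[435.0, 184.0, 52.0], [437.0, 195.0, 48.0], [435.0, 207.0, 53.0]]
286 [[434.0, 185.0, 68.0], [441.0, 195.0, 51.0], [435.0, 206.0, 68.0]]
298 [[435.0, 186.0, 79.0], [447.0, 195.0, 53.0], [435.0, 205.0, 79.0]]
310 [[434.0, 186.0, 90.0], [452.0, 195.0, 54.0], [435.0, 205.0, 89.0]]
322 [[411.0, 191.0, 144.0], [470.0, 195.0, 31.0], [411.0, 202.0, 144.0]]
334 [[411.0, 191.0, 149.0], [478.0, 194.0, 30.0], [411.0, 201.0, 149.0]]
346 [[411.0, 192.0, 153.0], [484.0, 194.0, 31.0], [411.0, 201.0, 153.0]]
```

View pics/c3.png

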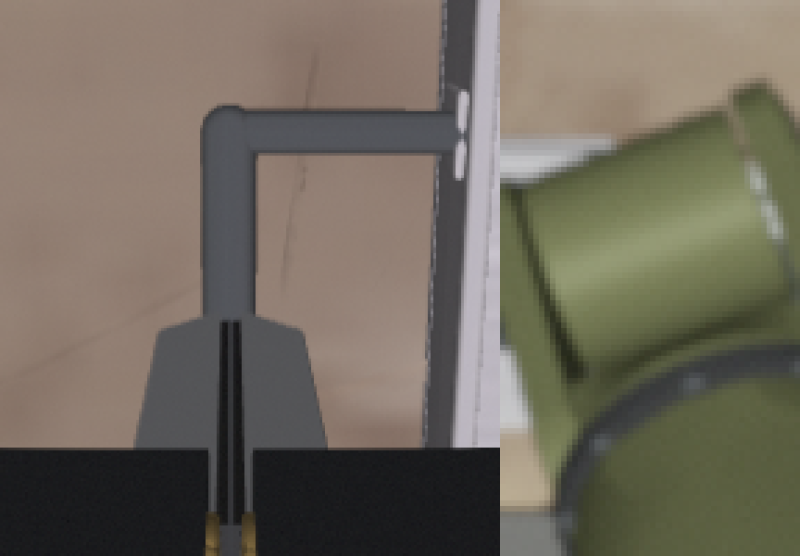

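```bash
python3 - <<'E'
from h import *
a=load('wrist');R=cv2.Rodrigues(a['rvec'])[0];print('cam',-R.T@a['tvec'], 'fwd',R[2])
K=np.array([[a['fx'],0,a['cx']],[0,a['fy'],a['cy']],[0,0,1]])
for z in (.007,.026,.04,.05,.06):
  print(z,cv2.projectPoints(np.array([[.445,.195,z],[.437,.188,z]]),a['rvec'],a['tvec'],K,np.array([a['k1'],0,0,0]))[0].reshape(-1,2).round(0).tolist())
s=robot.get_state();print(s['joint_pos'],s['tcp_pos'])
P=pts(a)*1000
for v in range(262,280,2): print(v,[P[v,u].round(0).tolist() for u in (305,312,316,332,338)])
E
```

```text
cam [0.37333872 0.19737119 0.21573303] fwd [ 0.2457851  -0.00673857 -0.96930092]
0.007 [[322.0, 262.0], [309.0, 249.0]]
0.026 [[322.0, 274.0], [308.0, 260.0]]
0.04 [[322.0, 284.0], [307.0, 269.0]]
0.05 [[322.0, 292.0], [306.0, 276.0]]
0.06 [[321.0, 301.0], [305.0, 285.0]]
[ 3.37346598e-01  3.81691859e-01  1.85556576e+00 -1.87872536e-05
  9.04345109e-01 -1.20964359e+00] [0.44504555 0.19488307 0.00684153]
262 [[447.0, 185.0, -0.0], [448.0, 189.0, -1.0], [437.0, 192.0, 29.0], [448.0, 201.0, 0.0], [448.0, 204.0, -0.0]]
264 [[448.0, 185.0, 0.0], [435.0, 191.0, 39.0], [435.0, 193.0, 39.0], [435.0, 200.0, 40.0], [449.0, 204.0, -0.0]]
266 [[450.0, 185.0, -0.0], [435.0, 191.0, 41.0], [435.0, 193.0, 41.0], [435.0, 200.0, 42.0], [435.0, 203.0, 42.0]]
268 [[435.0, 187.0, 44.0], [435.0, 191.0, 45.0], [435.0, 193.0, 45.0], [435.0, 200.0, 45.0], [435.0, 203.0, 44.0]]
270 [[435.0, 188.0, 47.0], [435.0, 191.0, 47.0], [435.0, 193.0, 47.0], [435.0, 200.0, 47.0], [435.0, 203.0, 47.0]]
272 [[435.0, 188.0, 49.0], [435.0, 191.0, 50.0], [435.0, 193.0, 51.0], [435.0, 200.0, 50.0], [435.0, 203.0, 49.0]]
274 [[435.0, 188.0, 53.0], [435.0, 191.0, 53.0], [435.0, 193.0, 53.0], [435.0, 200.0, 53.0], [435.0, 203.0, 53.0]]
276 [[435.0, 188.0, 54.0], [435.0, 191.0, 55.0], [435.0, 193.0, 55.0], [435.0, 200.0, 55.0], [435.0, 203.0, 55.0]]
278 [[435.0, 188.0, 58.0], [435.0, 191.0, 57.0], [435.0, 193.0, 57.0], [435.0, 200.0, 58.0], [435.0, 202.0, 58.0]]
```

The depth picture shows the real fingertips ending near z≈38 mm while the reported TCP is at 7 mm. So the fingers closed above the bar, and true tip height is about reported + 31 mm. I'll reopen, go lower while watching the force, and close again.

```bash
python3 -m inch '[[3.4,0,0,0,0,0,0],[3.4,0,0,0,0,0,0],[3.4,0,0,0,0,0,0],[3.4,0,0,0,0,0,0],[3.4,0,0,-0.8,0,0,0],[3.4,0,0,-1.4,0,0,0],[3.4,0,0,-2,0,0,0],[3.4,0,0,-2,0,0,0]]' 25
python3 - <<'E'
from h import *
a=grab('wrist','w4.png');P=pts(a)*1000;Z=P[...,2]
u,v=np.meshgrid(np.arange(640),np.arange(480))
m=(v>225)&(v<300)&(u>250)&(u<400)&(np.abs(P[...,0]-435)<3)
k=np.nanargmin(np.where(m,Z,np.nan));print(P.reshape(-1,3)[k],np.nanpercentile(Z[m],[1,5,20,50]),P[240,322])
E
```

```text
time: 3.85
tcp_pos: [0.4442, 0.1946, -0.0147]
ee_rot: [-0.001, 0.012, 1.0, -0.0]
contact_force: [-0.5, -0.0, -0.0]
gripper_width: 0.361
grasp_force: 0.0
[433.92484181 179.13773418  -1.87773673] [-1.27520870e+00 -7.85735575e-01 -1.85086999e-02  2.94562054e+01] [418.62149534 195.59638821  30.56687281]
```

View pics/w4.png

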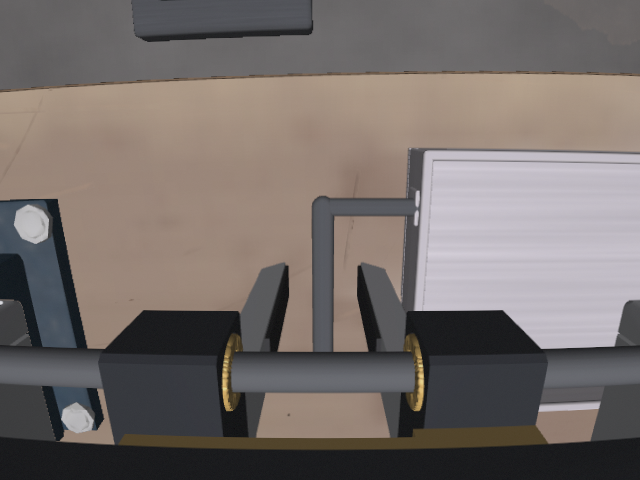

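The fingers straddle the bar (bar at column 322, tips at 287 and 358) and nothing is touched at a reported z of −15 mm, which confirms the height offset. I'll go down another 9 mm and close.

```bash
python3 -m inch '[[3.4,0.1,0.1,-0.5,0,0,0],[3.4,0.1,0.1,-0.9,0,0,0],[3.4,0.1,0.1,-0.9,0,0,0],[0,0.1,0.1,-0.9,0,0,0],[0,0.1,0.1,-0.9,0,0,0],[0,0.1,0.1,-0.9,0,0,0],[0,0.1,0.1,-0.9,0,0,0],[0,0.1,0.1,-0.9,0,0,0]]' 25
```

```text
time: 4.57
tcp_pos: [0.4461, 0.1959, -0.022]
ee_rot: [0.0, 0.012, 1.0, 0.0]
contact_force: [-0.5, -0.2, 1.5]
gripper_width: 0.095
grasp_force: 25.0
```

Gripped at 9 mm with 25 N. Next I line the tray up with the rack axis by turning −2° and shifting +11 mm, then check.

```bash
python3 -m inch '[[0,0.4,0,0,0,0,-0.012],[0,0.8,0,0,0,0,-0.024],[0,1.14,0,0,0,0,-0.036],[0,1.14,0,0,0,0,-0.036],[0,1.14,0,0,0,0,-0.036]]'
cat > m.py <<'E'
from h import *
im=grab('wrist');P=pts(im)*1000;Z=P[...,2]
X,Y=P[...,0],P[...,1]
s=robot.get_state();t=s['tcp_pos']*1000;print('tcp',t.round(1),s['contact_force'].round(2))
m=(Z>24)&(Z<36)&(Y>t[1]-12)&(Y<t[1]+12)&(X<t[0]-12)&(X>t[0]-80)
print('bar end x',np.nanmin(X[m]),'bar y',np.nanmedian(Y[m]))
m=(Z>26)&(Z<40)&(Y>t[1]+30)&(Y<t[1]+200)&(X>t[0]-85)&(X<t[0]-50)   # near-side rim
a=np.array(im['depth'].shape)
yy=np.arange(t[1]+50,t[1]+175,6);e=[]
for y in yy:
    q=m&(np.abs(Y-y)<3)
    if q.sum()>3: e.append((y,np.percentile(X[q],3)))
e=np.array(e);p=np.polyfit(e[:,0],e[:,1],1);print('side rim: dx/dy',p[0],'x at y+112',np.polyval(p,t[1]+112),'rms',np.std(e[:,1]-np.polyval(p,e[:,0])),len(e))
rim=np.polyval(p,t[1]+112)
axis=lambda y:468.6+.0586*(y-411.65)
print('rim->centre (64.5 in) ',rim+65,'axis there',axis(t[1]+112),'bar centre',np.nanmin(X[(Z>24)&(Z<36)&(abs(Y-t[1])<12)&(X<t[0]-12)&(X>t[0]-80)])+45,'axis',axis(t[1]))
m=(Z>46)&(Z<60)&(Y>400)&(Y<440)
n,l,st,_=cv2.connectedComponentsWithStats(m.astype(np.uint8))
k=1+np.argmax(st[1:,4]);r=cv2.minAreaRect(P[l==k][:,:2].astype(np.float32));print('slat',r,cv2.boxPoints(r).round(1).tolist())
E
python3 m.py
```

```text
time: 4.98
tcp_pos: [0.4581, 0.1959, -0.022]
ee_rot: [0.001, 0.03, 1.0, 0.0]
contact_force: [1.0, 1.0, 3.0]
gripper_width: 0.098
grasp_force: 25.0
tcp [458. 196. -22.] [ 0.68 -0.41  2.83]
bar end x 411.52425081681207 bar y 198.4834966533697
side rim: dx/dy 0.044230720247265494 x at y+112 396.3219012462791 rms 0.1416066489771098 15
rim->centre (64.5 in)  461.3219012462791 axis there 462.52341331652786 bar centre 456.52425081681207 axis 455.96021331652787Traceback (most recent call last):
  File "m.py", line 19, in <module>
    k=1+np.argmax(st[1:,4]);r=cv2.minAreaRect(P[l==k][:,:2].astype(np.float32));print('slat',r,cv2.boxPoints(r).round(1).tolist())
        ~~~~~~~~~^^^^^^^^^^
    return _wrapfunc(a, 'argmax', axis=axis, out=out, **kwds)
    return bound(*args, **kwds)
ValueError: attempt to get argmax of an empty sequence
```

```bash
sed -i '/^m=(Z>46)/,$d' m.py
python3 -m inch '[[0,0,0,0,0,0,-0.015],[0,0,0,0,0,0,-0.015],[0,0.06,1,0,0,0,-0.015],[0,0.12,2,0,0,0,-0.015],[0,0.15,2.5,0,0,0,-0.015],[0,0.15,2.5,0,0,0,-0.015]]'; python3 m.py
```

```text
time: 5.53
tcp_pos: [0.4591, 0.2219, -0.0221]
ee_rot: [0.0, 0.037, 0.999, 0.0]
contact_force: [0.6, 2.5, 2.8]
gripper_width: 0.095
grasp_force: 25.0
tcp [459.  221.7 -22.1] [0.88 2.53 2.56]
bar end x 412.72195392403455 bar y 225.06117078012576
side rim: dx/dy 0.07461339625219336 x at y+112 400.3920467464806 rms 0.10666390686162226 15
rim->centre (64.5 in)  465.3920467464806 axis there 464.02930424275075 bar centre 457.72195392403455 axis 457.46610424275076
```

```bash
python3 -m inch '[[0,0,0,0,0,0,0.014],[0,0,0,0,0,0,0.014],[0,0.03,0.4,0,0,0,0.014],[0,0.03,0.5,0,0,0,0.014],[0,0.03,0.5,0,0,0,0.014]]'; python3 m.py
```

```text
time: 6.0
tcp_pos: [0.4593, 0.2255, -0.022]
ee_rot: [-0.0, 0.03, 1.0, -0.0]
contact_force: [-0.4, -1.6, 5.7]
gripper_width: 0.098
grasp_force: 25.0
tcp [459.3 225.5 -22. ] [ 0.63 -1.33  4.64]
bar end x 412.9592012625995 bar y 228.54050782742553
side rim: dx/dy 0.0649865098894001 x at y+112 399.6784879059963 rms 0.1160284295778825 15
rim->centre (64.5 in)  464.6784879059963 axis there 464.2576123867487 bar centre 457.9592012625995 axis 457.6944123867487
```

Aligned within 0.4° and 0.5 mm. I'll enter the channel slowly.

```bash
python3 -m inch '[[0,0,0.3,0.05,0,0,-0.004],[0,0.02,0.6,0.05,0,0,-0.004],[0,0.04,0.9,0.05,0,0,-0.004],[0,0.06,1.2,0.05,0,0,-0.004],[0,0.08,1.5,0.05,0,0,-0.004],[0,0.1,1.8,0.05,0,0,-0.004],[0,0.12,2.1,0.05,0,0,-0.004],[0,0.14,2.4,0.05,0,0,-0.004],[0,0.14,2.4,0.05,0,0,-0.004]]'; python3 m.py
```

```text
time: 6.8
tcp_pos: [0.4607, 0.2505, -0.0216]
ee_rot: [0.0, 0.032, 0.999, 0.0]
contact_force: [0.7, 0.4, -1.3]
gripper_width: 0.097
grasp_force: 25.0
tcp [460.7 250.3 -21.6] [ 0.48  0.85 -0.56]
bar end x 414.2801309309109 bar y 253.39368818503817
side rim: dx/dy 0.06478355255712802 x at y+112 401.03281565141526 rms 0.1019513489577966 15
rim->centre (64.5 in)  466.03281565141526 axis there 465.7072066640227 bar centre 459.2801309309109 axis 459.1440066640227
```

```bash
python3 -m inch '[[0,0.02,0.4,0,0,0,0.004],[0,0.04,0.8,0,0,0,0.004],[0,0.07,1.2,0,0,0,0.004],[0,0.09,1.6,0,0,0,0.004],[0,0.12,2.0,0,0,0,0.004],[0,0.14,2.4,0,0,0,0.004],[0,0.16,2.8,0,0,0,0.004],[0,0.18,3.1,0,0,0,0.004],[0,0.2,3.4,0,0,0,0.004],[0,0.22,3.7,0,0,0,0.004],[0,0.22,3.7,0,0,0,0.004]]'; python3 m.py
```

```text
time: 7.77
tcp_pos: [0.4629, 0.2875, -0.0216]
ee_rot: [0.0, 0.03, 1.0, 0.0]
contact_force: [-0.3, 0.9, -1.3]
gripper_width: 0.094
grasp_force: 25.0
tcp [462.9 287.3 -21.6] [ 0.32  0.9  -1.66]
bar end x 416.58390644991835 bar y 290.2513324391985
side rim: dx/dy -0.039529725083711026 x at y+112 399.13905028171143 rms 3.968199389736149 15
rim->centre (64.5 in)  464.13905028171143 axis there 467.8746048513624 bar centre 461.58390644991835 axis 461.3114048513624
```

```bash
python3 -m inch '[[0,0.01,0.15,0,0,0,0],[0,0.02,0.3,0,0,0,0],[0,0.03,0.45,0,0,0,0],[0,0.03,0.6,0,0,0,0],[0,0.04,0.7,0,0,0,0],[0,0.04,0.7,0,0,0,0]]'|sed -n '2p;4p'; python3 -m inch '[[0,0.01,0.1,0,0,0,0],[0,0.01,0.2,0,0,0,0],[0,0.02,0.3,0,0,0,0],[0,0.02,0.3,0,0,0,0]]'|sed -n '2p;4p';python3 -m inch '[[0,0.01,0.1,0,0,0,0],[0,0.01,0.2,0,0,0,0],[0,0.02,0.3,0,0,0,0],[0,0.02,0.3,0,0,0,0]]'|sed -n '2p;4p'
```

```text
tcp_pos: [0.4633, 0.2941, -0.0216]
contact_force: [0.8, 1.8, -1.2]
tcp_pos: [0.4635, 0.2971, -0.0216]
contact_force: [0.3, 1.6, -1.7]
tcp_pos: [0.4637, 0.3001, -0.0216]
contact_force: [-0.2, 0.7, -1.3]
```

```bash
for i in 1 2 3; do python3 -m inch '[[0,0.01,0.1,0,0,0,0],[0,0.01,0.2,0,0,0,0],[0,0.02,0.3,0,0,0,0],[0,0.02,0.3,0,0,0,0]]'|sed -n '2p;4p'; done
```

```text
tcp_pos: [0.4639, 0.3031, -0.0216]
contact_force: [0.1, 1.1, -2.1]
tcp_pos: [0.4641, 0.3061, -0.0216]
contact_force: [0.7, 0.2, -0.8]
tcp_pos: [0.4643, 0.3091, -0.0216]
contact_force: [0.0, 1.5, -1.1]
```

```bash
python3 - <<'E'
from h import *
s=robot.get_state();print(s['contact_force'],s['grasp_force'])
E
```

```text
[ 0.01189027  1.54366487 -1.14576988] 24.999748170375824
```

```bash
python3 -m inch '[[0,0.01,0.1,0,0,0,0],[0,0.01,0.2,0,0,0,0],[0,0.02,0.3,0,0,0,0],[0,0.02,0.3,0,0,0,0]]'|sed -n '2p;4p'; python3 -m inch '[[0,0.01,0.1,0,0,0,0],[0,0.01,0.2,0,0,0,0],[0,0.02,0.3,0,0,0,0],[0,0.02,0.3,0,0,0,0]]'|sed -n '2p;4p'; python3 -m inch '[[0,0.01,0.1,0,0,0,0],[0,0.01,0.2,0,0,0,0],[0,0.02,0.3,0,0,0,0],[0,0.02,0.3,0,0,0,0]]'|sed -n '2p;4p'
```

```text
tcp_pos: [0.4644, 0.3121, -0.0217]
contact_force: [0.5, 0.1, -0.9]
tcp_pos: [0.4647, 0.3151, -0.0216]
contact_force: [1.2, 0.9, -1.9]
tcp_pos: [0.4648, 0.3181, -0.0217]
contact_force: [-0.9, 0.8, -1.3]
```

```bash
python3 -m inch '[[0,0.01,0.1,0,0,0,0],[0,0.01,0.2,0,0,0,0],[0,0.02,0.3,0,0,0,0],[0,0.02,0.3,0,0,0,0]]'|sed -n '2p;4p'; python3 -m inch '[[0,0.01,0.1,0,0,0,0],[0,0.01,0.2,0,0,0,0],[0,0.02,0.3,0,0,0,0],[0,0.02,0.3,0,0,0,0]]'|sed -n '2p;4p'; python3 -m inch '[[0,0.01,0.1,0,0,0,0],[0,0.01,0.2,0,0,0,0],[0,0.02,0.3,0,0,0,0],[0,0.02,0.3,0,0,0,0]]'|sed -n '2p;4p'
```

```text
tcp_pos: [0.465, 0.3211, -0.0216]
contact_force: [0.6, 1.0, -1.2]
tcp_pos: [0.4653, 0.3241, -0.0217]
contact_force: [-0.0, 1.1, -1.8]
tcp_pos: [0.4655, 0.3271, -0.0216]
contact_force: [-0.0, 0.3, -0.8]
```

```bash
python3 -m inch '[[0,0.01,0.1,0,0,0,0],[0,0.01,0.2,0,0,0,0],[0,0.02,0.3,0,0,0,0],[0,0.02,0.3,0,0,0,0]]'|sed -n '2p;4p'; python3 -m inch '[[0,0.01,0.1,0,0,0,0],[0,0.01,0.2,0,0,0,0],[0,0.02,0.3,0,0,0,0],[0,0.02,0.3,0,0,0,0]]'|sed -n '2p;4p'; python3 m.py
```

```text
tcp_pos: [0.4657, 0.3301, -0.0217]
contact_force: [0.4, 0.6, -1.5]
tcp_pos: [0.4659, 0.3331, -0.0216]
contact_force: [0.2, 0.5, -1.8]
tcp [465.8 333.1 -21.7] [ 0.08  1.32 -1.82]
bar end x 419.42829096335583 bar y 335.92162101694316
side rim: dx/dy 0.007158731695045986 x at y+112 401.86689879450535 rms 5.717870957743576 9
rim->centre (64.5 in)  466.86689879450535 axis there 470.55976009971545 bar centre 464.42829096335583 axis 463.99656009971545
```

```bash
python3 -m inch '[[0,0.01,0.1,0,0,0,0],[0,0.01,0.2,0,0,0,0],[0,0.02,0.3,0,0,0,0],[0,0.02,0.3,0,0,0,0]]'|sed -n '2p;4p'; python3 -m inch '[[0,0.01,0.1,0,0,0,0],[0,0.01,0.2,0,0,0,0],[0,0.02,0.3,0,0,0,0],[0,0.02,0.3,0,0,0,0]]'|sed -n '2p;4p'
```

```text
tcp_pos: [0.4658, 0.3348, -0.0219]
contact_force: [-0.5, -8.9, -0.0]
tcp_pos: [0.466, 0.3379, -0.022]
contact_force: [0.6, -8.2, 0.2]
```

First resistance came at TCP y≈0.3335 with 8–9 N. The target is y≈0.351, so I push on in small steps.

```bash
python3 -m inch '[[0,0.01,0.1,0,0,0,0],[0,0.01,0.2,0,0,0,0],[0,0.01,0.2,0,0,0,0]]'|sed -n '2p;4p'; python3 -m inch '[[0,0.01,0.1,0,0,0,0],[0,0.01,0.2,0,0,0,0],[0,0.01,0.2,0,0,0,0]]'|sed -n '2p;4p'; python3 -m inch '[[0,0.01,0.1,0,0,0,0],[0,0.01,0.2,0,0,0,0],[0,0.01,0.2,0,0,0,0]]'|sed -n '2p;4p'
```

```text
tcp_pos: [0.4662, 0.3403, -0.0218]
contact_force: [-0.7, -4.5, -0.8]
tcp_pos: [0.4665, 0.3431, -0.0216]
contact_force: [0.0, -0.1, -1.1]
tcp_pos: [0.4666, 0.3455, -0.0215]
contact_force: [0.6, 3.0, -2.1]
```

```bash
python3 -m inch '[[0,0.01,0.1,0,0,0,0],[0,0.01,0.2,0,0,0,0],[0,0.01,0.2,0,0,0,0]]'|sed -n '2p;4p'; python3 -m inch '[[0,0.01,0.1,0,0,0,0],[0,0.01,0.2,0,0,0,0],[0,0.01,0.2,0,0,0,0]]'|sed -n '2p;4p'
```

```text
tcp_pos: [0.4667, 0.3473, -0.0216]
contact_force: [-0.6, 4.4, -1.7]
tcp_pos: [0.4668, 0.3492, -0.0216]
contact_force: [0.8, 4.3, -1.0]
```

```bash
python3 -m inch '[[0,0.01,0.1,0,0,0,0],[0,0.01,0.1,0,0,0,0]]'|sed -n '2p;4p'; python3 -m inch '[[0,0,0.1,0,0,0,0],[0,0,0.1,0,0,0,0],[0,0,0.1,0,0,0,0]]'|sed -n '2p;4p'
```

```text
tcp_pos: [0.4668, 0.3498, -0.0217]
contact_force: [0.4, 1.3, -1.0]
tcp_pos: [0.4667, 0.3503, -0.0219]
contact_force: [-0.1, -5.0, -0.3]
```

The force changed sign (+4 → −5 N), so the nose is seated against the plunger. I'll relax 0.5 mm, release, and check it stays.

```bash
python3 -m inch '[[0,0,-0.05,0,0,0,0],[0,0,-0.05,0,0,0,0],[0,0,-0.05,0,0,0,0],[0,0,-0.05,0,0,0,0],[0,0,-0.05,0,0,0,0]]' 25|sed -n '2p;4p'; python3 -m inch '[[3.4,0,0,0,0,0,0],[3.4,0,0,0,0,0,0],[3.4,0,0,0,0,0,0],[3.4,0,0,0,0,0,0],[3.4,0,0,0,0,0,0]]'; python3 m.py | head -2
```

```text
tcp_pos: [0.4668, 0.3502, -0.0217]
contact_force: [-0.2, -4.7, -1.3]
time: 15.87
tcp_pos: [0.4669, 0.3506, -0.0215]
ee_rot: [0.0, 0.03, 1.0, 0.0]
contact_force: [-0.8, 0.2, -0.0]
gripper_width: 0.356
grasp_force: 0.0
tcp [466.9 350.5 -21.6] [ 0.06  0.3  -0.2 ]
bar end x 420.2909026340275 bar y 352.62611162008716
```

The tray stays put with the gripper open. I'll lift and go over to the tile.

```bash
python3 -m inch '[[3.4,0,0,3,0,0,0],[3.4,0,0,7,0,0,0],[4,0,0,11,0,0,0],[5,0,0,15,0,0,0],[6,0,0,18,0,0,0],[6,0,-4,19,0,0,-0.12],[6,0,-8,19,0,0,-0.24],[6,0,-12,19,0,0,-0.36],[6,0,-16,19,0,0,-0.48],[6,0,-20,19,0,0,-0.6],[6,-1,-24,19,0,0,-0.72],[6,-1,-28,19,0,0,-0.84],[6,-1,-32,19,0,0,-0.96],[6,-2,-36,19,0,0,-1.08],[6,-2,-40,19,0,0,-1.2],[6,-2,-44,19,0,0,-1.32],[6,-3,-48,19,0,0,-1.44],[6,-3,-50,19,0,0,-1.5],[6,-3,-50,19,0,0,-1.5]]'|sed -n '2,3p'
python3 -m inch '[[6,0,-4,0,0,0,-0.12],[6,0,-8,0,0,0,-0.24],[6,-1,-12,0,0,0,-0.36],[6,-1,-16,0,0,0,-0.48],[6,-1,-20,0,0,0,-0.6],[6,-1,-21,-1,0,0,-0.72],[6,-1,-21,-2,0,0,-0.74],[6,-1,-21,-3,0,0,-0.74],[6,-1,-21,-3,0,0,-0.74]]'
python3 - <<'E'
from h import *
a=grab('wrist','w5.png');P=pts(a)*1000;Z=P[...,2];hsv=cv2.cvtColor(a['pixels'],cv2.COLOR_RGB2HSV).astype(int)
s=robot.get_state();t=s['tcp_pos']*1000
m=(Z>5)&(Z<14)&(np.hypot(P[...,0]-t[0],P[...,1]-t[1])<70)
n,l,st,c=cv2.connectedComponentsWithStats(m.astype(np.uint8));k=1+np.argmax(st[1:,4]);m=l==k
r=cv2.minAreaRect(P[m][:,:2].astype(np.float32));print(m.sum(),c[k],r,cv2.boxPoints(r).round(1).tolist(),np.median(Z[m]))
R=cv2.Rodrigues(a['rvec'])[0];w,x,y,z=s['ee_rot'];print('yaw tool y',np.degrees(np.arctan2(w*w-x*x+y*y-z*z,2*(x*y-w*z))),t)
E
```

```text
tcp_pos: [0.4364, -0.1529, 0.1684]
ee_rot: [0.0, 0.706, 0.708, -0.0]
time: 18.25
tcp_pos: [0.4265, -0.3576, 0.136]
ee_rot: [-0.002, 0.912, 0.41, -0.001]
contact_force: [-0.5, 0.1, -0.5]
gripper_width: 0.64
grasp_force: 0.0
3435 [324.92110626 215.84716157] ((425.56536865234375, -360.002197265625), (69.88269805908203, 39.88975143432617), 47.4363899230957) [[387.20001220703125, -372.20001220703125], [416.6000061035156, -399.20001220703125], [463.8999938964844, -347.79998779296875], [434.5, -320.79998779296875]] 9.126861619561225
yaw tool y -41.54823979673954 [ 426.84782217 -357.83832294  137.35304923]
```

The tile measures 69.9×39.9 at (425.6, −360), yaw 47.4°, which fits its given size. I'll go down and grip it.

```bash
python3 -m inch '[[6,-0.1,-0.2,-3,0,0,-0.018],[6,-0.1,-0.2,-6,0,0,-0.018],[6,-0.1,-0.2,-9,0,0,-0.018],[6,-0.1,-0.2,-12,0,0,-0.018],[6,-0.1,-0.2,-14,0,0,-0.018],[6,-0.1,-0.2,-15.3,0,0,-0.018],[6,-0.1,-0.2,-15.9,0,0,-0.018],[6,-0.1,-0.2,-16.3,0,0,-0.018],[6,-0.1,-0.2,-16.3,0,0,-0.018]]' 15 | sed -n '2p;4p'
python3 -m inch '[[3,0,0,0,0,0,0],[3,0,0,0,0,0,0],[3,0,0,0,0,0,0],[3,0,0,0,0,0,0],[3,0,0,0,0,0,0],[3,0,0,0,0,0,0]]' 15
```

```text
tcp_pos: [0.4263, -0.3612, -0.0243]
contact_force: [0.4, 0.1, 0.1]
time: 19.55
tcp_pos: [0.4261, -0.3618, -0.024]
ee_rot: [0.0, 0.917, 0.4, 0.0]
contact_force: [0.0, 2.4, 5.9]
gripper_width: 0.422
grasp_force: 15.0
```

```bash
python3 -m inch '[[3,0,0,1,0,0,0],[3,0,0,2,0,0,0],[3,0,0,3,0,0,0],[3,0,0,3,0,0,0]]'
python3 - <<'E'
from h import *
a=grab('wrist','w6.png');P=pts(a)*1000
for v in range(180,330,8): print(v,P[v,322].round(1).tolist())
print([P[225,u].round(1).tolist() for u in range(220,430,20)])
E
```

```text
time: 19.88
tcp_pos: [0.4268, -0.3625, 0.008]
ee_rot: [0.002, 0.917, 0.4, 0.001]
contact_force: [0.6, 0.3, -0.3]
gripper_width: 0.423
grasp_force: 15.0
180 [456.7, -328.6, 0.3]
188 [453.6, -331.9, 0.3]
196 [450.4, -335.3, -0.5]
204 [447.7, -338.2, 3.3]
212 [449.9, -335.7, 41.8]
220 [447.2, -338.6, 41.4]
228 [444.4, -341.6, 40.1]
236 [441.9, -344.3, 40.9]
244 [439.1, -347.4, 40.1]
252 [436.6, -350.0, 41.5]
260 [433.6, -353.2, 40.4]
268 [431.0, -356.1, 40.8]
276 [428.4, -358.8, 41.8]
284 [424.9, -362.6, 39.3]
292 [422.4, -365.3, 40.8]
300 [419.8, -368.2, 41.5]
308 [416.5, -371.6, 40.7]
316 [413.7, -374.6, 41.2]
324 [410.4, -378.2, 40.3]
[[395.8, -307.3, 0.7], [404.4, -315.3, 0.9], [412.8, -323.2, 0.4], [421.2, -331.1, 0.1], [437.8, -333.5, 40.2], [444.9, -339.7, 41.3], [451.7, -346.1, 41.1], [458.7, -352.4, 41.8], [463.5, -370.6, -0.2], [472.1, -378.7, -0.7], [480.6, -386.2, 0.8]]
```

View pics/w6.png

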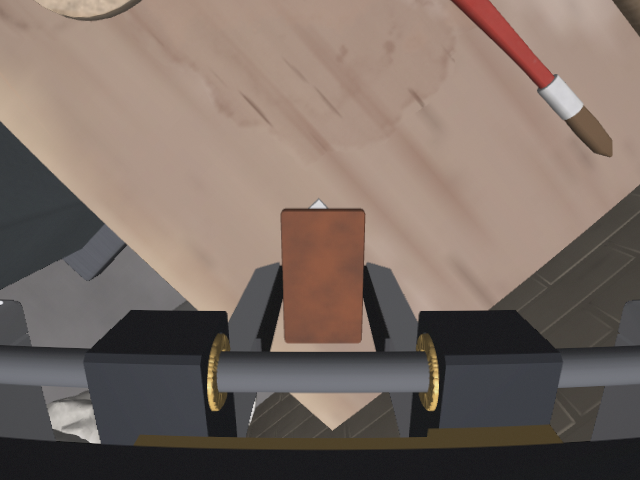

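The tile is held level between the fingers (rows 209–342), its top at z≈41 with TCP z = 8, so its underside is about TCP + 24.5 mm. I'll carry it to above the free slats at rack (12, −32), which is world (504, 467).

```bash
python3 -m inch '[[3,0,0,2,0,0,0],[3,0,0,5,0,0,0],[3,0,0,8,0,0,0],[3,0,0,11,0,0,0],[3,0,1.5,12,0,0,0],[3,0,4.5,12,0,0,0],[3,0,8,12,0,0,0],[3,1,11.5,12,0,0,0],[3,1,15,12,0,0,0],[3,1,18.5,12,0,0,0.07],[3,2,22,12,0,0,0.14],[3,2,25.5,12,0,0,0.21],[3,3,29,12,0,0,0.28],[3,3,32.5,12,0,0,0.35],[3,4,36,12,0,0,0.42],[3,4,39.5,12,0,0,0.49],[3,5,43,12,0,0,0.56],[3,5,46.5,12,0,0,0.63],[3,6,49,12,0,0,0.69],[3,6,50,12,0,0,0.69]]'|sed -n '2,3p;5,6p'
python3 -m inch '[[3,0,2,0,0,0,0],[3,0,5,0,0,0,0],[3,0.5,8.5,0,0,0,0],[3,0.5,12,0,0,0,0],[3,1,15.5,0,0,0,0],[3,1,19,0,0,0,0],[3,1.5,22.5,0,0,0,0],[3,1.5,26,0,0,0,0],[3,1.7,29.5,0,0,0,0],[3,1.7,32,0,0,0,0],[3,1.7,32.9,0,0,0,0],[3,1.7,32.9,-1,0,0,0],[3,1.7,32.9,-3,0,0,0],[3,1.7,32.9,-5,0,0,0],[3,1.7,32.9,-5,0,0,0],[3,1.7,32.9,-5,0,0,0]]'
python3 - <<'E'
from h import *
a=grab('wrist','w7.png');P=pts(a)*1000;Z=P[...,2]
hsv=cv2.cvtColor(a['pixels'],cv2.COLOR_RGB2HSV).astype(int)
def rect(m,n):
    k,l,st,_=cv2.connectedComponentsWithStats(m.astype(np.uint8));m=l==1+np.argmax(st[1:,4])
    r=cv2.minAreaRect(P[m][:,:2].astype(np.float32));print(n,m.sum(),r,np.percentile(Z[m],[5,50,95]).round(1));print(cv2.boxPoints(r).round(0).tolist())
H,S=hsv[...,0],hsv[...,1]
rect((H>85)&(H<110)&(S>50)&(Z>50)&(Z<75),'dry')
t=robot.get_state()['tcp_pos']*1000;print(t)
rect((Z>t[2]+26)&(Z<t[2]+42)&(np.abs(P[...,0]-t[0])<25)&(abs(P[...,1]-t[1])<45),'tile')
rect((Z>46)&(Z<60)&(P[...,1]<580),'deck')
E
```

```text
tcp_pos: [0.4862, 0.1412, 0.1251]
ee_rot: [-0.0, 0.725, 0.688, 0.0]
gripper_width: 0.421
grasp_force: 15.0
time: 22.93
tcp_pos: [0.5029, 0.4656, 0.0744]
ee_rot: [0.0, 0.728, 0.686, -0.001]
contact_force: [-0.6, -0.3, 0.4]
gripper_width: 0.42
grasp_force: 15.0
dry 6704 ((433.4239807128906, 477.5075378417969), (40.047279357910156, 69.44181060791016), 1.4102232456207275) [60.7 62.  63.1]
[[413.0, 512.0], [414.0, 442.0], [454.0, 443.0], [453.0, 513.0]]
[503.39899052 466.33713625  75.96833495]
tile 11302 ((502.8534851074219, 467.2018737792969), (70.31957244873047, 49.891441345214844), 86.67021942138672) [106.2 107.4 108.6]
[[476.0, 434.0], [526.0, 431.0], [530.0, 501.0], [480.0, 504.0]]
deck 38519 ((474.0589904785156, 502.22357177734375), (166.01832580566406, 174.61314392089844), 86.56578826904297) [48.4 53.9 55.2]
[[382.0, 425.0], [556.0, 414.0], [566.0, 580.0], [392.0, 590.0]]
```

View pics/w7.png

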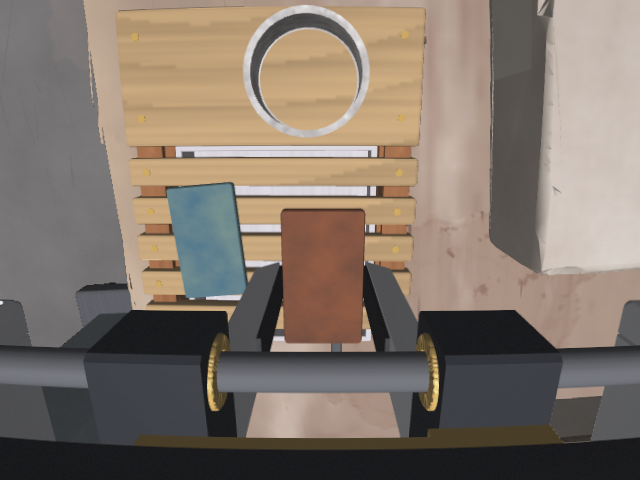

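Tile over the free slats at (503,467), clear of the dry tile (edge at x≈454) and cutter, with the tray visible below. Underside at about 99 mm; lowering 46 mm.

```bash
python3 -m inch '[[3,0,0,-1,0,0,0],[3,0,0,-2.2,0,0,0],[3,0,0,-3.2,0,0,0],[3,0,0,-3.9,0,0,0],[3,0,0,-4.2,0,0,0],[3,0,0,-4.3,0,0,0],[3,0,0,-4.4,0,0,0],[3,0,0,-4.4,0,0,0]]' | sed -n '2p;4p'
python3 -m inch '[[3,0,0,-0.05,0,0,0],[3,0,0,-0.1,0,0,0],[3,0,0,-0.1,0,0,0]]' | sed -n '2p;4p'
```

```text
tcp_pos: [0.503, 0.4676, 0.0316]
contact_force: [-0.3, 0.3, -1.5]
tcp_pos: [0.5029, 0.4675, 0.0305]
contact_force: [-0.8, 0.6, -0.7]
```

```bash
python3 -m inch '[[3,0,0,-0.05,0,0,0],[3,0,0,-0.1,0,0,0],[3,0,0,-0.1,0,0,0]]' | sed -n '2p;4p'
python3 -m inch '[[3,0,0,-0.05,0,0,0],[3,0,0,-0.05,0,0,0]]' | sed -n '2p;4p'
```

```text
tcp_pos: [0.5028, 0.4674, 0.0293]
contact_force: [0.2, 0.5, -0.7]
tcp_pos: [0.5029, 0.4674, 0.0291]
contact_force: [-1.4, -0.5, 2.2]
```

```bash
python3 -m inch '[[3,0,0,-0.05,0,0,0],[3,0,0,-0.05,0,0,0],[3,0,0,-0.05,0,0,0]]' | sed -n '2p;4p'
python3 -m inch '[[4.4,0,0,0,0,0,0],[4.8,0,0,0,0,0,0],[4.8,0,0,0,0,0,0],[4.8,0,0,0,0,0,0],[4.8,0,0,0,0,0,0]]'
```

```text
tcp_pos: [0.5029, 0.4675, 0.0291]
contact_force: [-2.9, -3.0, 6.6]
time: 24.98
tcp_pos: [0.5028, 0.4674, 0.0282]
ee_rot: [-0.0, 0.727, 0.686, -0.0]
contact_force: [-0.4, -0.0, 0.7]
gripper_width: 0.51
grasp_force: 0.0
```

Contact at 6.6 N, then released. I'll lift straight up and check.

```bash
python3 -m inch '[[4.8,0,0,0.5,0,0,0],[4.8,0,0,1.5,0,0,0],[4.8,0,0,3,0,0,0],[4.8,0,0,6,0,0,0],[4.8,0,0,9,0,0,0],[4.8,0,0,12,0,0,0],[4.8,0,0,12,0,0,0]]' | sed -n '2p;4,6p'
python3 - <<'E'
from h import *
a=grab('wrist','w8.png');P=pts(a)*1000;Z=P[...,2]
hsv=cv2.cvtColor(a['pixels'],cv2.COLOR_RGB2HSV).astype(int);H,S=hsv[...,0],hsv[...,1]
def rect(m,n):
    k,l,st,c=cv2.connectedComponentsWithStats(m.astype(np.uint8));m=l==1+np.argmax(st[1:,4])
    r=cv2.minAreaRect(P[m][:,:2].astype(np.float32));print(n,m.sum(),r,np.percentile(Z[m],[5,50,95]).round(1))
    A=np.c_[P[m][:,:2],np.ones(m.sum())];print(np.linalg.lstsq(A,Z[m],rcond=None)[0][:2])
rect((H>85)&(H<110)&(S>50)&(Z>50)&(Z<75),'dry')
rect((Z>57.5)&(Z<70)&(abs(P[...,0]-503)<26)&(abs(P[...,1]-467)<45),'tile')
rect((Z>20)&(Z<36)&(P[...,1]>340)&(P[...,1]<362),'bar')
E
```

```text
tcp_pos: [0.5046, 0.4689, 0.1566]
contact_force: [-0.3, -0.2, 2.5]
gripper_width: 0.512
grasp_force: 0.0
dry 3797 ((433.4123229980469, 477.266357421875), (39.45290756225586, 69.49681854248047), 1.5634725093841553) [60.7 62.1 63.2]
[-0.00614931 -0.00244306]
tile 4123 ((502.2539367675781, 468.96002197265625), (69.90044403076172, 39.97991943359375), 86.81432342529297) [60.9 62.1 63.3]
[-0.00013463 -0.00243998]
bar 766 ((474.40777587890625, 354.95574951171875), (17.257722854614258, 70.16752624511719), 87.0571060180664) [26.4 30.1 31.8]
[-0.00801162 -0.25455938]
```

The tile lies flat on the slats (tilt about 0.002 rad), the dry tile hasn't moved and the tray is still home, so I'm handing in.

```bash
python3 -c "
from station import order
print(order.hand_in())"
```

```text
the job is handed in; nothing more can be done
None
```

I slid the tray home until the spring catch held it, laid the tile flat on the free slats above it, and handed the job in at about 26 s of the 72 s allowed; no verdict came back.

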